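Open the green ink with the unknown thread and hold its cap over the drip dish

ROBOT

A 6-joint arm with a two-finger parallel gripper is mounted at the origin on the work surface. World frame = base frame: x ahead of the robot, y to its left, z up, the work surface at z = 0. Lengths are in mm, angles in rad, forces in N, time in s.
With the tool pointing down it reaches from about 350 to 725 mm from the base axis. Payload 4.3 kg.
Tool frame: the origin (TCP) lies on the front face of the gripper's body, between the roots of the fingers; the fingertips stand 73 mm ahead of it and the grasp point (between the pads) lies 54 mm ahead of it (arm.grip_point_offset is the distance from the TCP to the grasp point, in mm); z points along the fingers, y is the line along which they close (so a half turn about z gives the same grasp; the last joint's range is limited). The gripper opens to 85 mm and grips with 20 to 120 N. Pads are 22 mm wide; open, the fingers measure 114 mm over their backs; the gripper's body (76 mm by 85 mm) begins 54 mm behind the grasp point. The pads swing forward as they close: fully open they stand 13 mm farther back than shut.
Start: joints at [1.083, 0.377, 0.081, 1.274, 0, 1.46], TCP at [212.11, 534.479, 303.929] pointing down, gripper open.
Joint ranges: [-2.72, 2.72], [-0.84, 1.66], [-1.02, 1.22], [-1.77, 2.12], [-1.37, 1.28], [-3.14, 3.14]. Speed limits (rad/s): [2.57, 2.57, 3.14, 3.14, 3.14, 3.14].

INTERFACE

Orientations are given as a unit quaternion [w, x, y, z].
In Python, from plant import arm, cams gives the robot as it stands. The module is installed in compiled form; this text tells all that it offers.
- The arm moves only by the tool arm_command, never from a script. Its argument "rows" is a list that holds one entry, the list of rows, each a list of 7 numbers: the shift along the tool's x, y, z normalised to -1 to 1, where 1 is 0.12 m, then the turn, a rotation vector about the tool's x, y, z normalised to -1 to 1, where 1 is 180 degrees, then the opening, from -1 (shut) to 1 (fully open). In form: [[[x, y, z, ax, ay, az, claw], ...]]. A call has 1 to 8 rows; each row is the pose to reach, as a shift and turn from the pose commanded when the call began, along the tool's axes at that moment, turning the shorter way round; what a row does not reach only later rows make up. A row lasts 1/8 s, in which the tool goes at most 62.5 mm and 10.7 degrees, less where a joint would pass 70% of its speed; a pose out of reach is approached as far as the arm can. A call with a number of a shift or a turn outside -1 to 1 is refused whole. A call with a gripper value outside its range is refused whole. The fingers move at their own pace and stop on an object; "newtons" is the grip in N (left out, the last holds). Time passes only in rows, so rows that repeat a pose let the fingers close. It gives the time, the measured TCP pose, the force, the opening and the grip force at its end, in the units of the state.
- arm.get_obs(): the state, without advancing time (a new reading comes with each control period).
- cams.read_camera(name): name is "scene" or "top" or "wrist"; returns a dict with "frame" (420x560x3 uint8, red, green, blue), "depth" (420x560 float32, mm along the optical axis (not along the pixel's ray), 0 where there is no reading), "fx", "fy", "cx", "cy" (pixels), "R" (3x3) and "t" (3): a world point X has camera coordinates R X + t. Camera axes: x right, y down, z forward; pixel columns grow to the right and rows downward; lengths in mm; the calibration is good to about 2 mm. The wrist camera is an equidistant fisheye: a pixel r from the principal point sees the ray r / f radians off the axis. A picture is of the moment at which its call begins.
- arm.hand_in(): hands the job in; it is judged then, once.
The state is a dict: "time_s": time; "joints": joint angles; "dq": joint speeds; "tau": joint torques, N m; "tool_pos": TCP position; "tool_rot": TCP orientation; "contact_force": force on the tool from outside, world axes, zero at the start; "torque": the same for the moment, N m; "opening": finger opening in mm; "grasp_force": force on a finger pad.
Only numpy, scipy, OpenCV 4.12 (cv2) and the standard library are available. Lean on these libraries where they do the work, as an engineer would, in place of code of your own. Each camera call takes 0.05 s, during which the arm holds its last target. There are 200 camera calls.

TASK

Take the brass cap off the green ink bottle: its quarter-turn thread may be right- or left-handed and nothing shows which, so try it both ways, and lift it only once it has turned free. Carry the cap upright over the middle of the white drip dish and finish while still holding it there, at least a hand's width (80 mm) above the desk and touching nothing but your fingers. Leave the red bottle's cap, the dish and everything else on the desk where they are.

Things in the scene. Friction and masses are not known exactly. Their poses are not given: they have to be found in the camera images.
- green_bottle: dark green ink bottle, 66 mm diameter below, tapering from 44 mm height to a flat shoulder 46 mm in diameter at 60 mm, fixed to the desk on a brass disc 86 mm in diameter and 10 mm thick. Origin: centre of its foot, on the desk; z up. Its yaw is always 0 and never moves. A short neck, 17 mm tall, hidden in the cap, holds the cap.
- green_cap: brass cap, black band and one ivory dot on top, 50 mm diameter, 30 mm tall, about 90 g, loose, seated on the green bottle's shoulder (underside 60 mm, top 90 mm above the desk). Origin: centre of its underside; z up its axis, x towards the dot. Locked at the start with its x along the bottle's x. Fingertips can reach down to the shoulder. Grip: 20 to 40 N.
- green_cap_top (a point): centre of the green cap's top. Its thread: one way the cap meets a hard stop within 0.1 rad (forced on, the fingers slip or the wrist torque rises past 0.3 N m); the other way it turns easily and, turned 0.75 to 1.9 rad (best 1.3), lifts straight off; short of that it lifts only about 2 mm. Which way (counterclockwise or clockwise from above) is drawn afresh each time.
- red_bottle: dark red ink bottle, otherwise the same as the green one, fixed. Origin: centre of its foot, on the desk.
- red_cap: the red bottle's brass cap, same as the green one's; to be left alone. Origin: centre of its underside.
- dish: white ceramic drip dish, loose, 110 mm across the rim, 22 mm tall. Origin: centre of its underside, on the desk.
- paperweight: round glass paperweight, 72 mm diameter, 46 mm tall, loose bystander. Origin: centre of underside.
- mug: blue mug, 80 mm diameter, 90 mm tall, loose bystander. Origin: centre of underside.
- magnifier: brass magnifying glass lying flat, lens 84 mm across, handle 100 mm along its -x, 12 mm tall, loose bystander. Origin: under the lens centre.
- box: wooden box, 100 x 150 x 50 mm, loose bystander. Origin: centre of underside.
Things that resemble listed ones, but are neither listed nor needed, are in the scene too. Leave any blue or pink look-alike of the green_cap alone.

How it is judged:
By the outcome, as a careful person would: the job done as asked, in the order asked, and still so for the second after the job is handed in, while the arm keeps its last pose, push and grip.
It also fails if it takes over 54 s, if anything falls off the work surface, if the arm or the gripper's body presses on something with over 40 N, if the wrist force passes 120 N, or if a joint passes its speed limit or range.

## Working session

There is one attempt and no reset: what is moved stays moved. The work goes in short steps, Python scripts to look and compute and a tool call to move; the robot and the scene stay as the last step left them, time stands still between calls to the robot, and variables do not carry over. Pictures are saved under pics/ and viewed, at most 10 in all, crops included, and the job is handed in when it is done.

Besides the shell and the picture viewer there is one more tool, called after "Request:" as name(argument=value, ...), one argument or row to a line, values as JSON. arm_command: Moves the arm, as the interface text tells. Its arguments: {"type":"object","properties":{"rows":{"type":"array"},"newtons":{"type":"number"}},"required":["rows"]}

```bash
mkdir -p pics
python3 - <<'E'
from plant import arm,cams
import cv2,numpy as np
o=arm.get_obs()
print({k:np.round(v,3) if not isinstance(v,str) else v for k,v in o.items()})
for n in("scene","top"):
    c=cams.read_camera(n); np.savez(f"{n}0.npz",**c)
    print(n,c["fx"],c["cx"],c["cy"],np.round(-np.array(c["R"]).T@c["t"]),np.round(c["R"],3).tolist())
    cv2.imwrite(f"pics/{n}0.png",c["frame"][:,:,::-1])
E
```

```text
{'time_s': np.float64(0.0), 'joints': array([ 1.083,  0.378,  0.08 ,  1.274, -0.   ,  1.461]), 'dq': array([0.001, 0.001, 0.002, 0.002, 0.001, 0.001]), 'tau': array([-3.0000e-03, -4.6360e+01,  2.6988e+01,  2.1000e-02, -0.0000e+00,
       -0.0000e+00]), 'tool_pos': array([211.872, 533.997, 302.948]), 'tool_rot': array([-0.   ,  0.188,  0.982, -0.001]), 'contact_force': array([-0.668,  0.484,  0.629]), 'torque': array([-0.003,  0.047, -0.065]), 'grasp_force': np.float64(0.0), 'opening': np.float64(85.504)}
scene 439.82609638565856 285.11024049335094 204.69476778476357 [1360.  509.  864.] [[-0.494, 0.869, -0.013], [0.564, 0.309, -0.766], [-0.662, -0.385, -0.643]]
top 460.5352826447574 274.66691926169153 205.14014957627333 [ 493.   31. 1259.] [[-0.024, -1.0, 0.009], [-0.997, 0.023, -0.072], [0.072, -0.011, -0.997]]
```

View pics/top0.png

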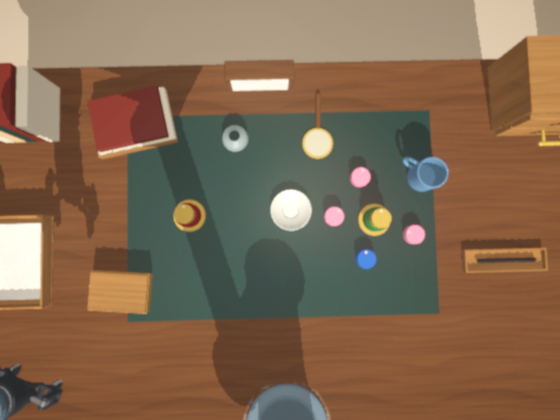

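View pics/scene0.png

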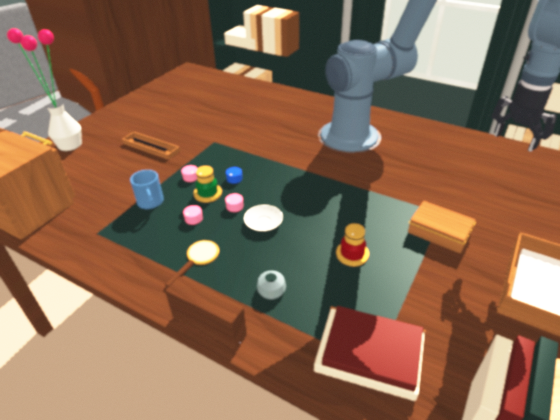

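The top view shows green bottle disc at (376,220) with its brass cap at (381,217). Could be mistaken for the green cap: the red bottle's cap (187,213), pink caps (361,177), (334,216), (414,234), and a blue cap (367,259). I choose the brass one on the green bottle. The dish is at (291,210).

```bash
cat > h.py <<'E'
import numpy as np,cv2
def world(c,u,v,z):
    R=np.array(c["R"]);t=np.array(c["t"]);C=-R.T@t
    d=R.T@np.array([(u-c["cx"])/c["fx"],(v-c["cy"])/c["fy"],1.])
    return C+d*(z-C[2])/d[2]
def cloud(c):
    R=np.array(c["R"]);t=np.array(c["t"]);D=c["depth"]
    v,u=np.mgrid[:D.shape[0],:D.shape[1]]
    P=np.stack([(u-c["cx"])/c["fx"]*D,(v-c["cy"])/c["fy"]*D,D],-1)
    return (P-t)@R
E
python3 - <<'E'
from h import *
for n in("top","scene"):
    c=dict(np.load(n+"0.npz"));W=cloud(c)
    boxes={"top":dict(green=(381,217),p1=(361,177),p2=(334,216),p3=(414,234),blue=(367,259),dish=(291,210),mug=(428,174),mag=(318,143)),
     "scene":dict(green=(205,173))}[n]
    for k,(u,v) in boxes.items():
        r=34 if k=="dish" else 20
        S=W[v-r:v+r,u-r:u+r].reshape(-1,3);rgb=c["frame"][v-r:v+r,u-r:u+r].reshape(-1,3).astype(int)
        if k=="green": m=(S[:,2]>86)&(S[:,2]<96)
        elif k=="dish": m=rgb.min(1)>120
        elif k=="mug": m=S[:,2]>70
        elif k=="mag": m=S[:,2]>7
        else: m=(S[:,2]>15)&(S[:,2]<60)
        Q=S[m]
        print(n,k,m.sum(),"mid",np.round((np.percentile(Q,2,0)+np.percentile(Q,98,0))/2,1),"ext",np.round(np.percentile(Q,98,0)-np.percentile(Q,2,0),1),"zmed",np.median(Q[:,2]))
c=dict(np.load("top0.npz"));f=c["frame"].astype(int)
m=(f.min(2)>110).astype(np.uint8);m[:170]=0;m[250:]=0;m[:,:260]=0;m[:,322:]=0
x=max(cv2.findContours(m,0,1)[0],key=cv2.contourArea);e=cv2.minEnclosingCircle(x);print("dish",e,world(c,*e[0],22))
print(world(c,381,217,90))
cv2.imwrite("pics/crop.png",cv2.resize(c["frame"][160:280,300:460,::-1],(800,600),interpolation=2))
E
```

```text
top green 283 mid [ 538.6 -250.    90.6] ext [45.5 44.7  7.8] zmed 90.38350652233854
top p1 288 mid [ 652.9 -214.1   27.1] ext [44.9 45.5 15.8] zmed 30.29885315682336
top p2 278 mid [ 548.7 -139.5   28.9] ext [44.2 45.3 11.9] zmed 30.216358405031478
top p3 294 mid [ 494.9 -352.8   27.7] ext [45.  45.4 16. ] zmed 30.291516805081834
top blue 295 mid [ 432.2 -220.5   26.8] ext [45.  46.2 16.7] zmed 30.364959934769455
top dish 1439 mid [570.2 -24.6  12. ] ext [105.2 105.   26.1] zmed 12.976420887020229
top mug 355 mid [ 591.9 -196.5  664.8] ext [ 197.4  455.8 1188.1] zmed 85.74711039849034
top mag 584 mid [757.3 -97.7  11.1] ext [91.2 82.7  7.9] zmed 9.55274363934527
scene green 142 mid [ 539.9 -249.2   89.9] ext [46.7 45.2  7.2] zmed 90.19955154500667
dish ((290.78125, 209.8125), 21.682937622070312) [569.13262181 -24.98621228  22.        ]
[ 541.24088028 -251.06009313   90.        ]
```

View pics/crop.png

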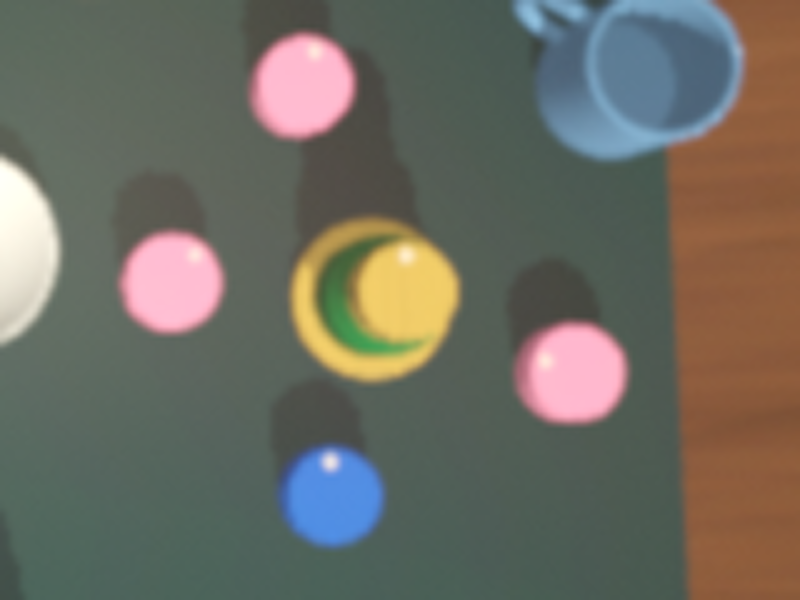

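The crop confirms the brass cap (crop ~(408,290)) on the green bottle, dot side up (+x); the pink and blue ones are 30 mm tall on the mat. Cap is at (539.5,-250) and the dish at (570,-25). Tool shift needed is about x -594, y -607 mm; keeping the current yaw leaves joint 6 near 0.

Request:
arm_command(
  rows=[
    [[-1, -1, 0, 0, 0, 0, 1], [-1, -1, 0, 0, 0, 0, 1], [-1, -1, 0, 0, 0, 0, 1]],
  ],
)

```text
time_s: 0.48
tool_pos: [279.6, 376.4, 303.4]
tool_rot: [-0.0, 0.188, 0.982, -0.001]
contact_force: [0.4, 0.6, 0.5]
opening: 85.5
grasp_force: 0.0
```

Request:
arm_command(
  rows=[
    [[-1, -1, 0, 0, 0, 0, 1], [-1, -1, 0, 0, 0, 0, 1], [-1, -1, 0, 0, 0, 0, 1]],
  ],
)

```text
time_s: 0.85
tool_pos: [346.8, 220.7, 303.6]
tool_rot: [-0.0, 0.188, 0.982, -0.0]
contact_force: [0.5, 0.2, 0.5]
opening: 85.3
grasp_force: 0.0
```

Request:
arm_command(
  rows=[
    [[-1, -1, 0, 0, 0, 0, 1], [-1, -1, 0, 0, 0, 0, 1], [-1, -1, 0, 0, 0, 0, 1]],
  ],
)

```text
time_s: 1.23
tool_pos: [414.3, 64.8, 303.7]
tool_rot: [-0.0, 0.189, 0.982, -0.0]
contact_force: [1.4, 0.5, -0.8]
opening: 85.2
grasp_force: 0.0
```

Request:
arm_command(
  rows=[
    [[-1, -1, 0, 0, 0, 0, 1], [-1, -1, 0, 0, 0, 0, 1], [-1, -1, 0, 0, 0, 0, 1]],
  ],
)

```text
time_s: 1.6
tool_pos: [481.7, -91.2, 303.5]
tool_rot: [-0.0, 0.189, 0.982, 0.0]
contact_force: [1.0, 0.4, 0.0]
opening: 85.0
grasp_force: 0.0
```

Request:
arm_command(
  rows=[
    [[-0.9, -1, 0.4, 0, 0, 0, 1], [-0.9, -1, 0.4, 0, 0, 0, 1], [-0.9, -1, 0.4, 0, 0, 0, 1], [-0.9, -1, 0.4, 0, 0, 0, 1], [-0.9, -1, 0.4, 0, 0, 0, 1]],
  ],
)

```text
time_s: 2.22
tool_pos: [536.8, -239.5, 255.5]
tool_rot: [-0.001, 0.188, 0.982, 0.001]
contact_force: [-0.2, 0.5, -0.3]
opening: 85.0
grasp_force: 0.0
```

Run:
```python
from h import *
from plant import arm,cams
o=arm.get_obs();print(np.round(o["joints"],3),np.round(o["tool_pos"],1),np.round(o["torque"],3))
c=cams.read_camera("wrist");R=np.array(c["R"]);D=c["depth"]
v,u=np.mgrid[:420,:560];a=(u-c["cx"])/c["fx"];b=(v-c["cy"])/c["fy"];r=np.hypot(a,b)+1e-9
k=np.tan(np.minimum(r,1.4))/r
P=np.stack([a*k*D,b*k*D,D],-1);W=(P-c["t"])@R
m=(abs(W[...,2]-90)<4)&(np.hypot(W[...,0]-540,W[...,1]+250)<45)&(D>0)
Q=W[m];print(m.sum(),(np.percentile(Q,1,0)+np.percentile(Q,99,0))/2,np.ptp(Q,axis=0))
cv2.imwrite("pics/wrist.png",c["frame"][:,:,::-1])
```

```text
[-5.280e-01  4.210e-01  2.100e-02  1.172e+00  1.000e-03 -1.500e-01] [ 536.8 -239.5  255.5] [-0.032 -0.025  0.034]
3146 [ 537.57306332 -252.49613569   89.52819699] [49.31222876 49.38148497  6.15638498]
```

View pics/wrist.png

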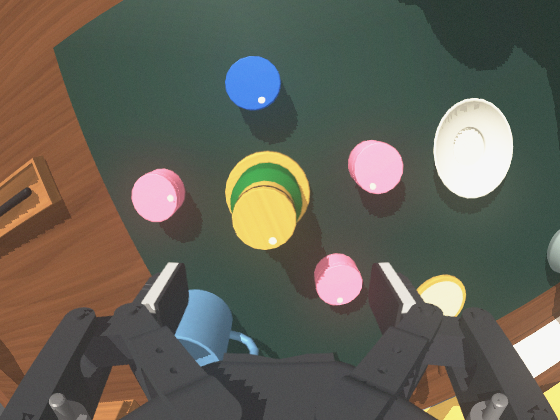

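The wrist view shows the cap at (264,218) between the open fingers and clear of neighbours. The combined estimate is (538.5,-251), so I descend.

Request:
arm_command(
  rows=[
    [[-0.05, -0.085, 0.3, 0, 0, 0, 1], [-0.05, -0.085, 0.6, 0, 0, 0, 1], [-0.05, -0.085, 0.8, 0, 0, 0, 1], [-0.05, -0.085, 0.9, 0, 0, 0, 1], [-0.05, -0.085, 1, 0, 0, 0, 1], [-0.05, -0.085, 1, 0, 0, 0, 1]],
  ],
)

```text
time_s: 3.02
tool_pos: [539.0, -251.3, 135.8]
tool_rot: [-0.0, 0.188, 0.982, 0.0]
contact_force: [0.4, -0.5, 0.4]
opening: 85.3
grasp_force: 0.0
```

Request:
arm_command(
  rows=[
    [[0, 0, 0, 0, 0, 0, -0.1], [0, 0, 0, 0, 0, 0, -0.1], [0, 0, 0, 0, 0, 0, -0.1], [0, 0, 0, 0, 0, 0, -0.1], [0, 0, 0, 0, 0, 0, -0.1], [0, 0, 0, 0, 0, 0, -0.1]],
  ],
  newtons=30,
)

```text
time_s: 3.78
tool_pos: [539.7, -252.2, 136.9]
tool_rot: [0.001, 0.188, 0.982, -0.0]
contact_force: [-0.4, 0.0, 4.7]
opening: 48.7
grasp_force: 31.0
```

```bash
cat > s.py <<'E'
from plant import arm
import numpy as np
o=arm.get_obs()
for k in("time_s","joints","tool_pos","tool_rot","contact_force","torque","opening","grasp_force"):print(k,np.round(o[k],3))
E
python3 s.py
```

```text
time_s 3.775
joints [-0.544  0.515 -0.152  0.903 -0.    -0.166]
tool_pos [ 539.656 -252.225  136.948]
tool_rot [ 0.001  0.188  0.982 -0.   ]
contact_force [-0.357  0.045  4.736]
torque [-0.012  0.145  0.014]
opening 48.72
grasp_force 31.006
```

Gripped at 31 N. Trying clockwise first (+az), a small 0.15 rad turn.

Request:
arm_command(
  rows=[
    [[0, 0, 0, 0, 0, 0.02, -0.1], [0, 0, 0, 0, 0, 0.035, -0.1], [0, 0, 0, 0, 0, 0.05, -0.1], [0, 0, 0, 0, 0, 0.05, -0.1]],
  ],
)

```text
time_s: 4.28
tool_pos: [540.0, -252.8, 136.9]
tool_rot: [0.001, 0.263, 0.965, -0.001]
contact_force: [0.3, -2.5, 5.5]
opening: 49.3
grasp_force: 39.2
```

```bash
python3 s.py
```

```text
time_s 4.275
joints [-0.544  0.515 -0.151  0.902 -0.001 -0.011]
tool_pos [ 539.991 -252.778  136.938]
tool_rot [ 0.001  0.263  0.965 -0.001]
contact_force [ 0.287 -2.528  5.496]
torque [-0.543  0.1    1.122]
opening 49.29
grasp_force 39.166
```

Clockwise gives 1.1 N·m, a hard stop. I back off and try counterclockwise.

Request:
arm_command(
  rows=[
    [[0, 0, 0, 0, 0, -0.03, -0.1], [0, 0, 0, 0, 0, -0.06, -0.1], [0, 0, 0, 0, 0, -0.09, -0.1], [0, 0, 0, 0, 0, -0.12, -0.1], [0, 0, 0, 0, 0, -0.12, -0.1]],
  ],
)

```text
time_s: 4.9
tool_pos: [539.9, -252.1, 136.9]
tool_rot: [0.001, 0.079, 0.997, -0.0]
contact_force: [-0.8, -0.4, 6.6]
opening: 49.0
grasp_force: 37.9
```

```bash
python3 s.py
```

```text
time_s 4.9
joints [-0.544  0.515 -0.152  0.902  0.001 -0.386]
tool_pos [ 539.882 -252.127  136.945]
tool_rot [ 0.001  0.079  0.997 -0.   ]
contact_force [-0.758 -0.375  6.603]
torque [-0.057  0.06   0.099]
opening 48.951
grasp_force 37.903
```

Turns freely counterclockwise (0.1 N·m). I continue to about 1.3 rad.

Request:
arm_command(
  rows=[
    [[0, 0, 0, 0, 0, -0.05, -0.1], [0, 0, 0, 0, 0, -0.1, -0.1], [0, 0, 0, 0, 0, -0.15, -0.1], [0, 0, 0, 0, 0, -0.2, -0.1], [0, 0, 0, 0, 0, -0.25, -0.1], [0, 0, 0, 0, 0, -0.3, -0.1], [0, 0, 0, 0, 0, -0.34, -0.1], [0, 0, 0, 0, 0, -0.34, -0.1]],
  ],
  newtons=28,
)

```text
time_s: 5.9
tool_pos: [540.0, -251.9, 137.0]
tool_rot: [0.001, -0.44, 0.898, -0.001]
contact_force: [-0.3, 0.2, 6.9]
opening: 48.8
grasp_force: 37.9
```

```bash
cat >> s.py <<'E'
from plant import cams
import cv2
c=cams.read_camera("wrist")
cv2.imwrite("pics/w%d.png"%(o["time_s"]*100),c["frame"][:,:,::-1])
E
python3 s.py; ls pics
```

```text
time_s 5.9
joints [-5.430e-01  5.150e-01 -1.520e-01  9.020e-01  1.000e-03 -1.454e+00]
tool_pos [ 539.996 -251.942  136.95 ]
tool_rot [ 0.001 -0.44   0.898 -0.001]
contact_force [-0.286  0.216  6.932]
torque [0.038 0.009 0.121]
opening 48.752
grasp_force 37.923
crop.png
scene0.png
top0.png
w590.png
wrist.png
```

View pics/w590.png

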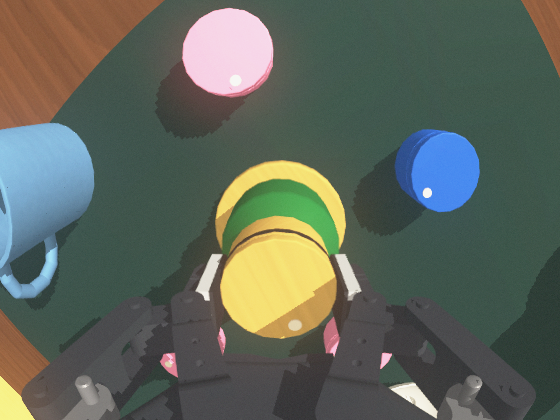

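The cap, centred at (278,285), is between the pads. Its dot at (295,325) sits where it did relative to the gripper, so it turned with the fingers by about 1.3 rad. Lifting slowly.

Request:
arm_command(
  rows=[
    [[0, 0, -0.02, 0, 0, 0, -0.1], [0, 0, -0.04, 0, 0, 0, -0.1], [0, 0, -0.06, 0, 0, 0, -0.1], [0, 0, -0.08, 0, 0, 0, -0.1], [0, 0, -0.08, 0, 0, 0, -0.1]],
  ],
)

```text
time_s: 6.58
tool_pos: [539.2, -251.7, 145.6]
tool_rot: [0.0, -0.44, 0.898, 0.0]
contact_force: [0.2, 0.9, -1.0]
opening: 48.8
grasp_force: 37.1
```

```bash
python3 s.py
```

```text
time_s 6.575
joints [-0.543  0.507 -0.14   0.924  0.    -1.454]
tool_pos [ 539.2   -251.722  145.607]
tool_rot [ 0.    -0.44   0.898  0.   ]
contact_force [ 0.187  0.865 -1.018]
torque [ 0.099  0.008 -0.051]
opening 48.75
grasp_force 37.127
```

Request:
arm_command(
  rows=[
    [[0, 0, -0.1, 0, 0, 0, -0.1], [0, 0, -0.2, 0, 0, 0, -0.1], [0, 0, -0.35, 0, 0, 0, -0.1], [0, 0, -0.5, 0, 0, 0, -0.1], [0, 0, -0.6, 0, 0, 0, -0.1], [0, 0, -0.6, 0, 0, 0, -0.1]],
  ],
)

```text
time_s: 7.38
tool_pos: [539.9, -252.3, 219.0]
tool_rot: [0.001, -0.44, 0.898, -0.001]
contact_force: [-0.2, -0.1, -1.0]
opening: 48.9
grasp_force: 37.1
```

Request:
arm_command(
  rows=[
    [[-0.1, 0.06, 0, 0, 0, 0, -0.1], [-0.25, 0.15, 0, 0, 0, 0, -0.1], [-0.4, 0.23, 0, 0, 0, 0, -0.1], [-0.55, 0.32, 0, 0, 0, 0, -0.1], [-0.7, 0.4, 0, 0, 0, 0, -0.1], [-0.82, 0.48, 0, 0, 0, 0, -0.1]],
  ],
)

```text
time_s: 8.12
tool_pos: [554.3, -137.1, 217.5]
tool_rot: [0.0, -0.44, 0.898, -0.0]
contact_force: [0.9, 0.3, -0.9]
opening: 49.1
grasp_force: 37.1
```

Request:
arm_command(
  rows=[
    [[-0.15, 0.09, 0, 0, 0, 0, -0.1], [-0.3, 0.18, 0, 0, 0, 0, -0.1], [-0.45, 0.26, 0, 0, 0, 0, -0.1], [-0.6, 0.35, 0, 0, 0, 0, -0.1], [-0.75, 0.43, 0, 0, 0, 0, -0.1], [-0.82, 0.48, 0, 0, 0, 0, -0.1], [-0.82, 0.48, 0, 0, 0, 0, -0.1], [-0.82, 0.48, 0, 0, 0, 0, -0.1]],
  ],
)

```text
time_s: 9.12
tool_pos: [568.9, -26.1, 217.5]
tool_rot: [-0.0, -0.439, 0.898, -0.0]
contact_force: [-0.6, -0.1, -0.9]
opening: 49.0
grasp_force: 37.1
```

```bash
python3 s.py
python3 - <<'E'
from h import *
from plant import cams
c=cams.read_camera("scene");cv2.imwrite("pics/scene1.png",c["frame"][:,:,::-1])
W=cloud(c);f=c["frame"].astype(int)
m=(f[...,0]>f[...,2]+60)&(f[...,1]>f[...,2]+40)&(np.hypot(W[...,0]-570,W[...,1]+25)<60)&(W[...,2]>60)
Q=W[m];print(m.sum(),np.percentile(Q,[2,98],0).round(1))
m=(f.min(2)>100)&(np.hypot(W[...,0]-570,W[...,1]+25)<75)&(W[...,2]<30)&(W[...,2]>3)
print("dish",np.percentile(W[m],[2,98],0).round(1))
E
```

```text
time_s 9.125
joints [-0.157  0.404 -0.106  1.061 -0.    -1.067]
tool_pos [568.882 -26.125 217.467]
tool_rot [-0.    -0.439  0.898 -0.   ]
contact_force [-0.606 -0.05  -0.913]
torque [-0.024 -0.065  0.019]
opening 49.006
grasp_force 37.111
301 [[549.1 -45.2 141.6]
 [595.4  -1.  180.8]]
dish [[519.9 -74.7   3.6]
 [617.6  23.7  23.2]]
```

View pics/scene1.png

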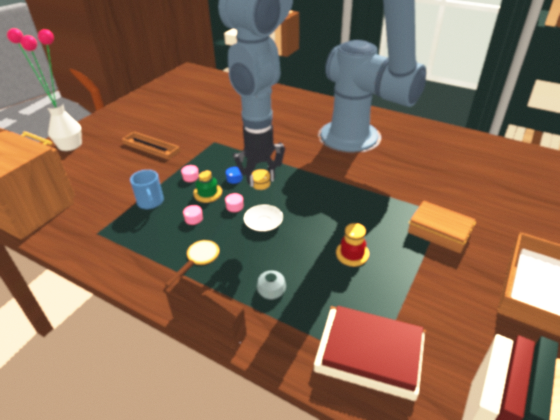

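The scene view shows the cap held upright at (261,180), with its underside about 140 mm up over the dish (263,218). The green bottle's neck is bare at (206,178), and nothing else has moved. Handing in.

```bash
python3 -c "
from plant import arm
print(arm.hand_in())"
```

```text
the job is handed in; nothing more can be done
None
```

The green bottle's cap came off counterclockwise after clockwise hit a hard stop; I handed in at about 9 s with it held upright over the dish's centre, underside about 140 mm above the desk, and nothing else visibly moved.

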